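# Unfold the swing clamp's crank handle and clamp the drilled block

### The job

Of the two swing clamps on the bench, go to the one that has an aluminium block in its nest. Unfold its crank handle until it stands upright, and only then turn the crank clockwise (seen from above) as far as it goes, so that the clamp's strap lies over the block; leave the handle standing up. Leave the empty clamp's crank and handle alone.

Things in the scene. Friction and masses are not known exactly. Their poses are not given: they have to be found in the camera images.
- grip (a point): Grasp point on the folding handle of the clamp with the block: on its axis, 50 mm from the fold hinge. Black round grip, 18 mm diameter, 20 to 70 mm from the hinge, on a thin stem. Folded, it lies level, 118 mm above the bench, over a crank arm 14 mm wide (top at 102 mm), free end towards the crank axis, with free room at both sides. Upright, this point is 168 mm up, above the hinge.
- hinge (a point): The fold hinge at the outer end of the crank arm: on the handle's hinge pin, 118 mm above the bench, 85 mm from the crank axis. It travels round with the crank.
- hub (a point): Point on the vertical crank axis, 118 mm above the bench. Steel hub 28 mm in diameter, top at 104 mm, on a fixed base plate 240 x 120 x 14 mm. The drilled aluminium block (70 x 70 mm, top at 55 mm) sits in the nest, centre 105 mm from the axis. The strap (105 x 26 mm, 58 to 68 mm up) is fixed on the crank's shaft and swings over the block as the crank turns.
- crank (a joint): Crank angle in rad, growing clockwise seen from above; starts between 0 and 0.35. A hard stop at 1.75 has the strap over the middle of the block. Friction of about 0.2 N m (some 2.5 N at the handle) holds it wherever it is left; no spring.
- handle (a joint): Fold angle of that handle in rad: 0 = folded flat along the crank arm towards the axis, 1.57 = upright (it can lean 0.13 further out, to a stop). Starts between 0 and 0.2. The pin lies across the arm, level; friction (about 2.5 N at the grip) holds the handle at any angle, no spring or latch. A pinched grip slips and lags by 0.1 to 0.2: carry it on to the stop.
- spare_grip (a point): The same point on the handle of the other, identical clamp, whose nest is empty. That clamp is to be left alone.

How it is judged:
By the outcome, as a careful person would: the job done as asked, in the order asked, and still so for the second after the job is handed in, with the robot touching nothing.
It also fails if it takes over 42 s, if anything falls off the work surface, if the arm or the gripper's body presses on something with over 40 N, if the wrist force passes 120 N, or if a joint passes its speed limit or range.

### The arm

A 6-joint arm with a two-finger parallel gripper is mounted at the origin on the work surface. World frame = base frame: x ahead of the robot, y to its left, z up, the work surface at z = 0. Lengths are in m, angles in rad, forces in N, time in s.
With the tool pointing down it reaches from about 0.25 to 0.775 m from the base axis. Payload 4 kg.
Tool frame: the origin (TCP) lies at the very end of the fingers, on their centre line; the grasp point (between the pads) lies 19 mm behind it; x points along the fingers, y is the direction in which the jaws open and shut, and the axes are right-handed (so a half turn about x gives the same grasp; the last joint's range is limited). The gripper opens to 94 mm and grips with 3 to 60 N. Pads are 16 mm wide; open, the fingers measure 119 mm over their backs; the gripper's body (75 mm by 177 mm) begins 78 mm behind the grasp point.
Start: joints at [-1.451, 0.087, 1.371, -0, 1.684, -0.103], TCP at [0.122, -0.536, 0.206] pointing down, gripper open.
Joint ranges: [-3.1, 3.1], [-0.76, 2.03], [0.27, 2.55], [-1.08, 4.22], [0.17, 2.65], [-2.57, 2.57]. Speed limits (rad/s): [2.79, 2.79, 3.14, 3.14, 3.14, 3.14].

### API

Orientations are given as [roll, pitch, yaw] about the fixed x, y, z axes, in that order (R = Rz(yaw) Ry(pitch) Rx(roll)).
In Python, from bench import robot gives the robot as it stands.
- The arm moves only by the tool carry_out, never from a script. Its argument "targets" is a list of rows, each a list of 5 numbers: the closure, from 0 (fully open) to 1 (shut), then the shift along the tool's x, y, z in cm, then the turn about the tool's x in degrees. In form: [[fingers, tx, ty, tz, turn], ...]. A call has 1 to 20 rows; each row shifts and turns the commanded pose from where the row before left it, along the tool's axes as they then stand; what a row does not reach is not made up. A row lasts 1/10 s, in which the tool goes at most 50 mm and 8.59 degrees, less where a joint would pass 70% of its speed; a pose out of reach is approached as far as the arm can. A call is refused whole if a number of a shift passes 5 or a number of a turn 8.59, either way. A call with a gripper value outside its range is refused whole. The fingers move at their own pace and stop on an object; the grip force is fixed at half the most. Time passes only in rows, so rows that do not move let the fingers close. It gives the time, the measured TCP pose, the force and the opening at its end, in the units of the state.
- robot.get_obs(): the state, without advancing time (a new reading comes with each control period).
- robot.snapshot(name): name is "scene" or "top" or "wrist"; returns a dict with "image" (480x640x3 uint8, red, green, blue), "camera_matrix" (3x3 intrinsics, pixels), "distortion" ([k1, k2, p1, p2, k3] as OpenCV has them; the pictures are not rectified), "pose" (4x4, takes a point from camera to world coordinates). Camera axes: x right, y up, looking along -z (the intrinsics and any distortion apply to the point x, -y, -z); pixel columns grow to the right and rows downward; lengths in m; the calibration is good to about 2 mm. A picture is of the moment at which its call begins. There is no depth.
- robot.close_job(): hands the job in, once; it reports no verdict.
The state is a dict: "time": time; "joint_positions": joint angles; "qvel": joint speeds; "joint_torque": joint torques, N m; "tool_pos": TCP position; "ee_rot": TCP orientation; "wrist_force": force on the tool from outside, world axes, zero at the start; "wrist_torque": the same for the moment, N m; "width": finger opening in m.
Only numpy, scipy, OpenCV 4.12 (cv2) and the standard library are available. Lean on these libraries where they do the work, as an engineer would, in place of code of your own. Each camera call takes 0.05 s, during which the arm holds its last target. There are 200 camera calls.

## Working session

There is one attempt and no reset: what is moved stays moved. The work goes in short steps, Python scripts to look and compute and a tool call to move; the robot and the scene stay as the last step left them, time stands still between calls to the robot, and variables do not carry over. Pictures are saved under pics/ and viewed, about 8 in all and at most 12, crops included, and the job is handed in when it is done.

Besides the shell and the picture viewer there is one more tool, called after "Request:" by a JSON object that holds its "method" and its "body", one argument or row to a line. carry_out: Moves the arm, as the interface text tells. Its arguments: {"type":"object","properties":{"targets":{"type":"array","items":{"type":"array","items":{"type":"number"}}}},"required":["targets"]}

```bash
mkdir -p pics; cat > h.py <<'E'
import numpy as np, cv2, pickle
from bench import robot
def snap(n,f):
    s=robot.snapshot(n); cv2.imwrite('pics/'+f+'.png',s['image'][:,:,::-1]); pickle.dump(s,open('pics/'+f+'.pkl','wb')); return s
def ray(f,u,v):
    s=pickle.load(open('pics/'+f+'.pkl','rb'))
    p=cv2.undistortPoints(np.array([[[u,v]]],float),s['camera_matrix'],np.array(s['distortion']))[0,0]
    T=np.array(s['pose']); return T[:3,3],T[:3,:3]@np.array([p[0],-p[1],-1])
def at(f,u,v,z):
    o,d=ray(f,u,v); return o+d*(z-o[2])/d[2]
def proj(f,P):
    s=pickle.load(open('pics/'+f+'.pkl','rb')); T=np.array(s['pose'])
    c=(np.atleast_2d(P)-T[:3,3])@T[:3,:3]; c=c*[1,-1,-1]
    return cv2.projectPoints(c,np.zeros(3),np.zeros(3),s['camera_matrix'],np.array(s['distortion']))[0][:,0]
E
python3 - <<'E'
from h import *
for n in('top','scene'):
    s=snap(n,n+'1'); print(np.round(s['pose'],3))
print(robot.get_obs())
E
```

```text
[[-0.016  0.988 -0.153  0.393]
 [-1.    -0.015  0.01  -0.032]
 [ 0.007  0.153  0.988  1.242]
 [ 0.     0.     0.     1.   ]]
[[ 0.87  -0.31   0.383  0.843]
 [ 0.493  0.542 -0.681 -0.573]
 [ 0.004  0.781  0.624  0.571]
 [ 0.     0.     0.     1.   ]]
{'time': 0.1, 'joint_positions': array([-1.45109903e+00,  8.78740995e-02,  1.37206803e+00, -2.13281115e-05,
        1.68358706e+00, -1.03090621e-01]), 'qvel': array([-0.00059148, -0.00012745, -0.0025913 ,  0.0006337 , -0.00052598,
        0.00170344]), 'joint_torque': array([ 1.68550763e-03, -3.41251624e+01, -3.03301942e+01,  7.18987989e-02,
        3.04580445e-02, -9.91011348e-05]), 'tool_pos': array([ 0.12145783, -0.53592926,  0.20444284]), 'ee_rot': array([-1.66294146,  1.56885967,  1.70143672]), 'wrist_force': array([ 0.83375473,  0.27896238, -0.21538977]), 'wrist_torque': array([-0.04639503, -0.0216118 ,  0.00028007]), 'width': 0.09402632234977555}
```

View pics/top1.png

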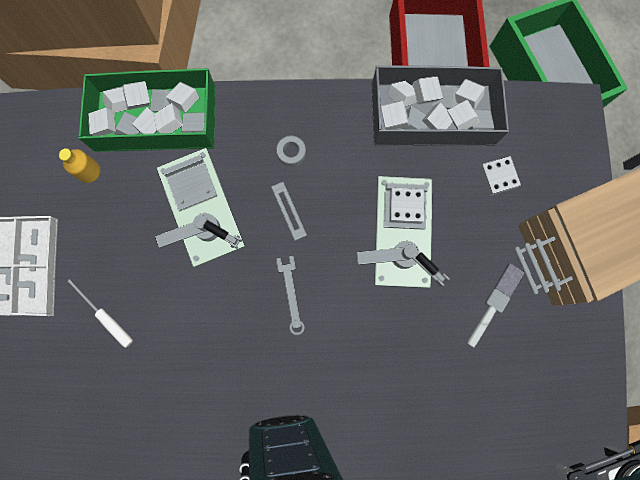

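View pics/scene1.png

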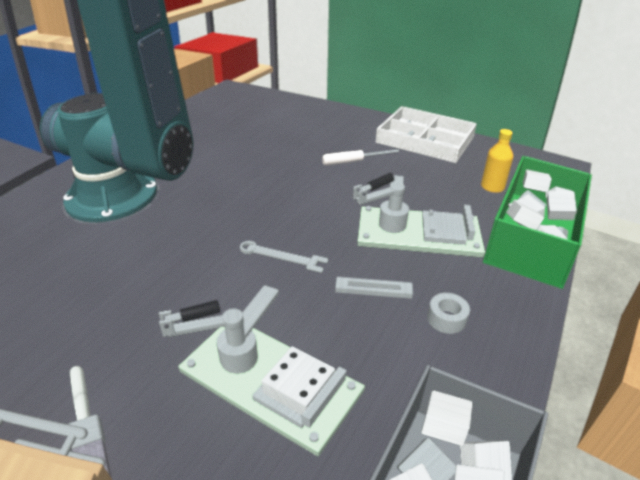

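The block is in the right-hand clamp (top view: hub about (406,254), handle about (427,264), hinge about (443,280)). In the scene view its hub is at (234,318) and its hinge near (170,318). Next I'll enlarge it.

```bash
python3 - <<'E'
from h import *
a=cv2.imread('pics/top1.png')[225:305,345:465]; b=cv2.imread('pics/scene1.png')[285:365,150:290]
a=cv2.resize(a,None,fx=5,fy=5,interpolation=cv2.INTER_CUBIC);b=cv2.resize(b,None,fx=5,fy=5,interpolation=cv2.INTER_CUBIC)
cv2.imwrite('pics/c1.png',a);cv2.imwrite('pics/c2.png',b)
for uv in((406,254),(427,264),(443,280)): print(at('top1',*uv,.118))
E
```

```text
[ 0.52539397 -0.22369357  0.118     ]
[ 0.50477836 -0.26486461  0.118     ]
[ 0.47245529 -0.29562379  0.118     ]
```

View pics/c1.png

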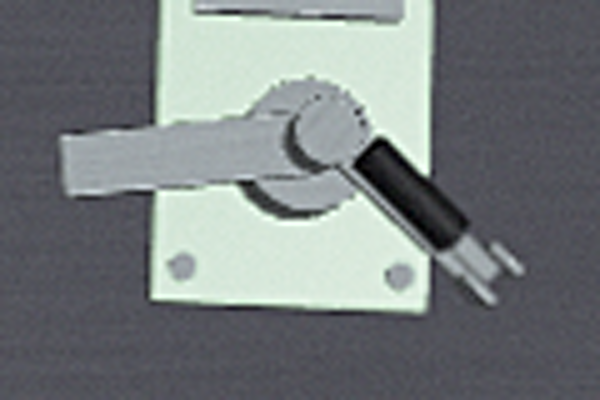

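View pics/c2.png

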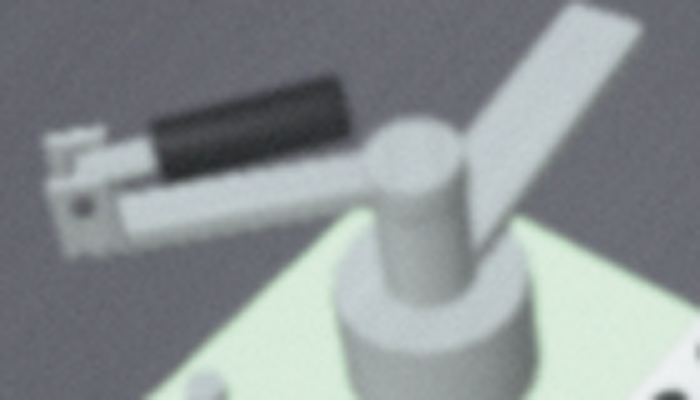

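```bash
python3 - <<'E'
from h import *
def tri(a,b):
    A=[];r=[]
    for f,u,v in (a,b):
        o,d=ray(f,u,v); d=d/np.linalg.norm(d); M=np.eye(3)-np.outer(d,d); A.append(M); r.append(M@o)
    return np.linalg.lstsq(np.vstack(A),np.hstack(r),rcond=None)[0]
hub=at('top1',410.6,251.4,.104); print('hub',hub,at('scene1',233.4,316.6,.104))
hi=at('top1',442.6,279.2,.118); print('hinge',hi,at('scene1',166.2,322.5,.118),np.linalg.norm((hi-hub)[:2]))
T=lambda x,y:('top1',345+x/5,225+y/5); S=lambda x,y:('scene1',150+x/5,285+y/5)
print('free end',tri(T(372,152),S(338,105)),'inner end',tri(T(455,233),S(165,150)))
d=hi-hub;print(np.degrees(np.arctan2(d[1],d[0])))
E
```

```text
hub [ 0.53211757 -0.23558641  0.104     ] [ 0.53451482 -0.23381034  0.104     ]
hinge [ 0.47405295 -0.29488859  0.118     ] [ 0.47530122 -0.29629797  0.118     ] 0.08299547372922725
free end [ 0.52150082 -0.24762474  0.12903656] inner end [ 0.48958104 -0.27999812  0.12457577]
-134.3958719948127
```

```bash
cat >> h.py <<'E'
from scipy.spatial.transform import Rotation as Ro
def st():
    o=robot.get_obs(); R=Ro.from_euler('xyz',o['ee_rot']).as_matrix(); return o,np.array(o['tool_pos']),R
def to(P,psi=None):
    o,p,R=st(); print('t',o['time'],'tcp',p.round(4),'q',o['joint_positions'].round(2),'w',round(o['width'],4),'F',o['wrist_force'].round(1))
    print('tool shift cm',(R.T@(np.array(P)-p)*100).round(2),'y axis deg',np.degrees(np.arctan2(R[1,1],R[0,1])).round(1)); print(R.round(3))
E
python3 -c "
from h import *
to([.509,-.2595,.2])"
```

```text
t 0.1 tcp [ 0.1215 -0.5359  0.2044] q [-1.45  0.09  1.37 -0.    1.68 -0.1 ] w 0.094 F [ 0.8  0.3 -0.2]
tool shift cm [  0.49 -18.4  -43.9 ] y axis deg -77.2
[[-0.     0.221 -0.975]
 [ 0.002 -0.975 -0.221]
 [-1.    -0.002 -0.   ]]
```

Request:
{"method": "carry_out", "body": {
  "targets": [
    [0, 0, -1.23, -2.93, 0],
    [0, 0, -1.23, -2.93, 0],
    [0, 0, -1.23, -2.93, 0],
    [0, 0, -1.23, -2.93, 0],
    [0, 0, -1.23, -2.93, 0],
    [0, 0, -1.23, -2.93, 0],
    [0, 0, -1.23, -2.93, 0],
    [0, 0, -1.23, -2.93, 0],
    [0, 0, -1.23, -2.93, 0],
    [0, 0, -1.23, -2.93, 0],
    [0, 0, -1.23, -2.93, 0],
    [0, 0, -1.23, -2.93, 0],
    [0, 0, -1.23, -2.93, 0],
    [0, 0, -1.23, -2.93, 0],
    [0, 0, -1.23, -2.93, 0],
    [0, 0, 0, 0, -6.7],
    [0, 0, 0, 0, -6.7],
    [0, 0, 0, 0, -6.7],
    [0, 0, 0, 0, -6.7],
    [0, 0, 0, 0, -6.4]
  ]
}}

```text
time: 2.1
tool_pos: [0.5092, -0.2591, 0.2047]
ee_rot: [-1.325, 1.569, 2.624]
wrist_force: [-0.1, 0.0, 0.4]
width: 0.094
```

```bash
python3 -c "
from h import *
snap('wrist','w1')
to([.509,-.2595,.105])
print(proj('w1',[[.4745,-.2955,.118],[.509,-.2595,.124],[.5333,-.2347,.104]]))"
```

```text
t 2.15 tcp [ 0.5091 -0.2591  0.2047] q [-0.57  0.14  1.32 -0.    1.69  0.19] w 0.0941 F [-0.5  0.4  0.3]
tool shift cm [9.97 0.03 0.04] y axis deg -43.6
[[-0.001  0.724 -0.69 ]
 [ 0.001 -0.69  -0.724]
 [-1.    -0.001  0.   ]]
[[321.35324878 296.3259583 ]
 [321.45082483 243.42301684]
 [322.01484757 195.87098877]]
```

View pics/w1.png

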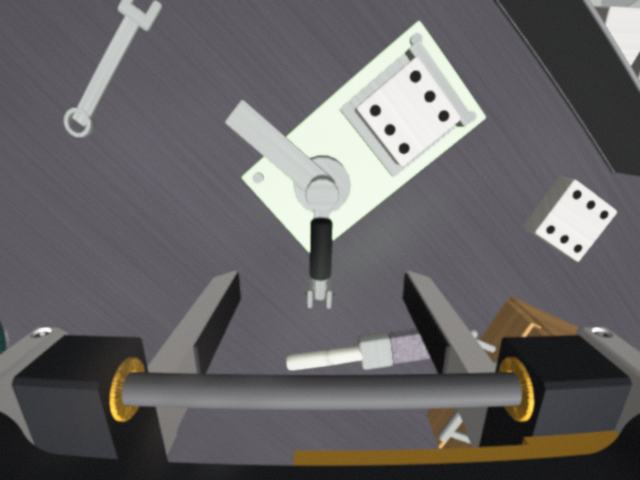

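The wrist view shows the handle midway between the jaws and lying along the image column: hinge (320,298), grip (320,249), hub (322,190). That's within about 2 mm of the prediction, so I'll descend and pinch.

Request:
{"method": "carry_out", "body": {
  "targets": [
    [0, 2, 0, 0, 0],
    [0, 2, 0, 0, 0],
    [0, 2, 0, 0, 0],
    [0, 2, 0, 0, 0],
    [0, 1.9, 0, 0, 0],
    [0, 0, 0, 0, 0],
    [1, 0, 0, 0, 0],
    [1, 0, 0, 0, 0],
    [1, 0, 0, 0, 0],
    [1, 0, 0, 0, 0],
    [1, 0, 0, 0, 0],
    [1, 0, 0, 0, 0],
    [1, 0, 0, 0, 0],
    [1, 0, 0, 0, 0],
    [1, 0, 0, 0, 0],
    [1, 0, 0, 0, 0]
  ]
}}

```text
time: 3.75
tool_pos: [0.5088, -0.2589, 0.1063]
ee_rot: [-1.459, 1.569, 2.485]
wrist_force: [-3.9, 2.1, 1.2]
width: 0.0176
```

Request:
{"method": "carry_out", "body": {
  "targets": [
    [1, -0.495, 0, 0.098, 0],
    [1, -0.483, 0, 0.147, 0],
    [1, -0.466, 0, 0.194, 0],
    [1, -0.444, 0, 0.24, 0],
    [1, -0.418, 0, 0.283, 0],
    [1, -0.388, 0, 0.323, 0],
    [1, -0.354, 0, 0.36, 0],
    [1, -0.316, 0, 0.394, 0],
    [1, -0.275, 0, 0.423, 0],
    [1, -0.231, 0, 0.449, 0],
    [1, -0.185, 0, 0.469, 0],
    [1, -0.137, 0, 0.486, 0],
    [1, -0.088, 0, 0.498, 0],
    [1, -0.038, 0, 0.503, 0],
    [1, 0.012, 0, 0.505, 0],
    [1, 0.063, 0, 0.5, 0],
    [1, 0, 0, 0.3, 0],
    [1, 0, 0, 0, 0]
  ]
}}

```text
time: 5.55
tool_pos: [0.4668, -0.3057, 0.1509]
ee_rot: [1.326, 1.566, -1.014]
wrist_force: [-0.1, 0.3, -0.2]
width: 0.0004
```

```bash
python3 - <<'E'
from h import *
snap('scene','s2'); snap('wrist','w2')
to([.4745,-.2955,.149])
a=cv2.imread('pics/s2.png')[200:380,90:330]; a=cv2.resize(a,(640,480),interpolation=cv2.INTER_CUBIC)
cv2.imwrite('pics/s2c.png',a)
E
```

```text
t 5.65 tcp [ 0.4668 -0.3048  0.15  ] q [-0.68  0.12  1.45 -0.    1.57  0.09] w 0.0004 F [-0.  -0.5  0.7]
tool shift cm [ 0.1  -0.09 -1.21] y axis deg -44.1
[[ 0.002  0.718 -0.696]
 [-0.002 -0.696 -0.718]
 [-1.     0.003  0.001]]
```

View pics/s2c.png

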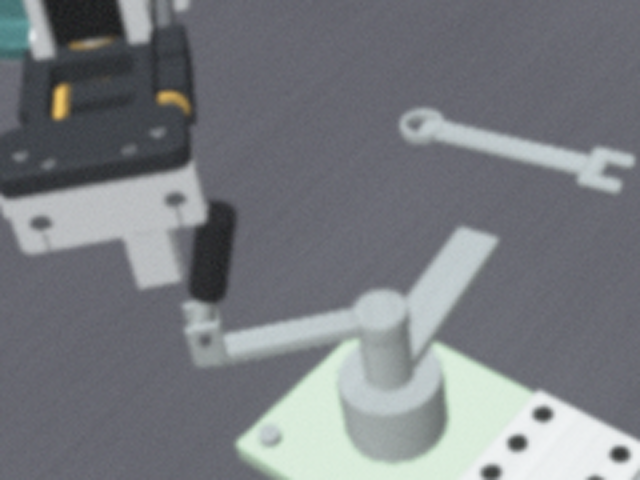

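The handle slipped out of the pads near the top but stands about upright (scene crop: hinge (205,325), grip from (208,297) to (222,207)). The shut fingers sit just outside it. I'll estimate its angle.

```bash
python3 - <<'E'
from h import *
H=np.array([.4745,-.2955,.118]); n=np.array([.695,.719,0])
for t in (1.2,1.3,1.4,1.5,1.57,1.65):
    P=[H+r*(np.cos(t)*n+np.sin(t)*np.array([0,0,1])) for r in (0,.02,.07)]
    print(t,((proj('s2',P)-[90,200])/.375).round(0).tolist())
E
```

```text
1.2 [[203.0, 325.0], [211.0, 295.0], [232.0, 214.0]]
1.3 [[203.0, 325.0], [207.0, 295.0], [217.0, 213.0]]
1.4 [[203.0, 325.0], [202.0, 295.0], [201.0, 214.0]]
1.5 [[203.0, 325.0], [198.0, 295.0], [185.0, 215.0]]
1.57 [[203.0, 325.0], [195.0, 296.0], [174.0, 217.0]]
1.65 [[203.0, 325.0], [192.0, 296.0], [161.0, 219.0]]
```

The handle is at about 1.27 rad. I'll rise, open, move back over the grip and pinch again.

Request:
{"method": "carry_out", "body": {
  "targets": [
    [1, -2, 0, 0, 0],
    [1, -2, 0, 0, 0],
    [1, -2, 0, 0, 0],
    [0, -0.5, 0, -0.5, 0],
    [0, 0, 0, -1, 0],
    [0, 0, -0.1, -1.2, 0],
    [0, 0, 0, 0, 0],
    [0, 0, 0, 0, 0],
    [0, 0, 0, 0, 0],
    [0, 2, 0, 0, 0],
    [0, 2, 0, 0, 0],
    [0, 2, 0, 0, 0],
    [0, 0.8, 0, 0, 0],
    [1, 0, 0, 0, 0],
    [1, 0, 0, 0, 0],
    [1, 0, 0, 0, 0],
    [1, 0, 0, 0, 0],
    [1, 0, 0, 0, 0],
    [1, 0, 0, 0, 0],
    [1, 0, 0, 0, 0]
  ]
}}

```text
time: 7.65
tool_pos: [0.4846, -0.2837, 0.1461]
ee_rot: [1.434, 1.57, -0.905]
wrist_force: [-0.1, 0.8, -0.1]
width: 0.0276
```

Request:
{"method": "carry_out", "body": {
  "targets": [
    [1, 0, 0, 0, 0],
    [1, 0, 0, 0, 0],
    [1, 0, 0, 0, 0],
    [1, -0.1, 0, 0.2, 0],
    [1, -0.1, 0, 0.2, 0],
    [1, 0, 0, 0.2, 0],
    [1, 0, 0, 0.2, 0],
    [1, 0, 0, 0.2, 0],
    [1, 0, 0, 0.2, 0],
    [1, 0, 0, 0.2, 0],
    [1, 0, 0, 0.2, 0],
    [1, 0, 0, 0.2, 0],
    [1, 0, 0, 0.2, 0],
    [1, 0, 0, 0, 0]
  ]
}}

```text
time: 9.05
tool_pos: [0.4739, -0.2944, 0.148]
ee_rot: [3.129, 1.561, 0.792]
wrist_force: [7.3, 6.2, -1.6]
width: 0.0173
```

```bash
python3 - <<'E'
from h import *
snap('scene','s3')
to([.4745,-.2955,.149])
a=cv2.imread('pics/s3.png')[200:380,90:330]; a=cv2.resize(a,(640,480),interpolation=cv2.INTER_CUBIC)
cv2.imwrite('pics/s3c.png',a)
E
```

```text
t 9.1 tcp [ 0.4739 -0.2944  0.148 ] q [-0.66  0.12  1.45  0.01  1.57  0.1 ] w 0.0171 F [ 7.3  5.7 -2.2]
tool shift cm [-0.1   0.12  0.04] y axis deg -43.9
[[ 0.007  0.721 -0.693]
 [ 0.007 -0.693 -0.721]
 [-1.     0.    -0.01 ]]
```

View pics/s3c.png

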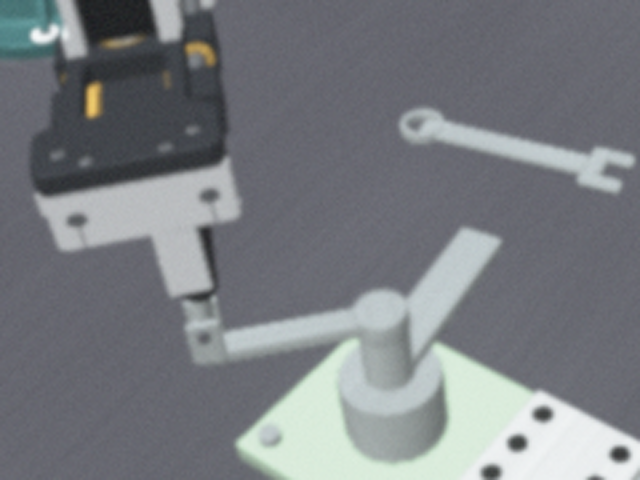

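Pinched (17 mm), but the handle seems to lag at about 1.45-1.5: the grip's right edge runs from (214,285) to (210,230) and the tool meets about 9 N. I'll carry it further out, then open and look.

Request:
{"method": "carry_out", "body": {
  "targets": [
    [1, 0, 0, 0.2, 0],
    [1, 0, 0, 0.2, 0],
    [1, 0, 0, 0.2, 0],
    [1, 0, 0, 0.2, 0],
    [1, 0, 0, 0, 0],
    [1, 0, 0, 0, 0]
  ]
}}

```text
time: 9.7
tool_pos: [0.4683, -0.3001, 0.1481]
ee_rot: [3.124, 1.561, 0.788]
wrist_force: [7.8, 5.9, -1.3]
width: 0.0176
```

```bash
python3 - <<'E'
from h import *
to([.4745,-.2955,.149])
E
```

```text
t 9.7 tcp [ 0.4683 -0.3001  0.1481] q [-0.68  0.12  1.45  0.01  1.57  0.09] w 0.0176 F [ 7.8  5.9 -1.3]
tool shift cm [-0.09  0.13 -0.76] y axis deg -43.9
[[ 0.007  0.721 -0.693]
 [ 0.007 -0.693 -0.721]
 [-1.     0.    -0.01 ]]
```

Request:
{"method": "carry_out", "body": {
  "targets": [
    [0.6, 0, 0, 0, 0],
    [0.4, 0, 0, 0, 0],
    [0, 0, 0, 0, 0],
    [0, 0, 0, 0, 0],
    [0, 0, 0, 0, 0]
  ]
}}

```text
time: 10.2
tool_pos: [0.4648, -0.304, 0.1479]
ee_rot: [-0.372, 1.57, -2.712]
wrist_force: [-0.4, -0.7, -0.6]
width: 0.0539
```

```bash
python3 - <<'E'
from h import *
snap('scene','s4'); to([.4745,-.2955,.149])
a=cv2.imread('pics/s4.png')[200:380,90:330]; a=cv2.resize(a,(640,480),interpolation=cv2.INTER_CUBIC)
cv2.imwrite('pics/s4c.png',a)
E
```

```text
t 10.25 tcp [ 0.4649 -0.304   0.1479] q [-0.68  0.12  1.45 -0.    1.57  0.09] w 0.0579 F [0.6 0.4 0.2]
tool shift cm [-0.11  0.1  -1.28] y axis deg -44.1
[[-0.     0.719 -0.695]
 [-0.    -0.695 -0.719]
 [-1.    -0.     0.   ]]
```

View pics/s4c.png

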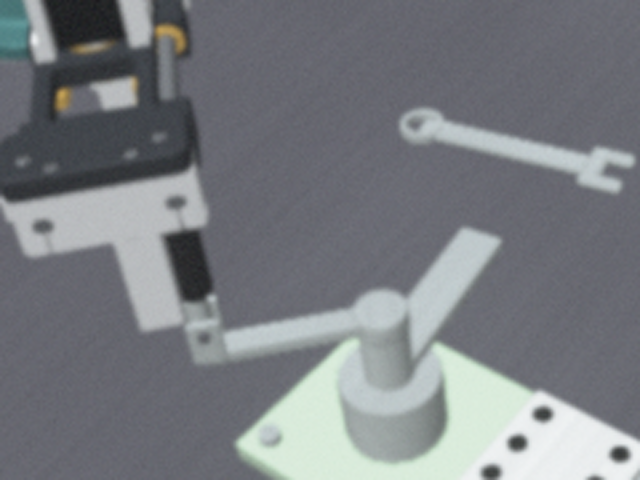

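The handle axis runs from (197,297) to (183,235), which is about 1.54 rad, so it's upright; the crank hasn't moved. I'll centre the fingers and cage the grip loosely, so cranking pushes only tangentially and can't change the fold.

Request:
{"method": "carry_out", "body": {
  "targets": [
    [0.4, 0, 0.1, -0.4, 0],
    [0.4, 0, 0, -0.4, 0],
    [0.4, 0, 0, -0.4, 0],
    [0.76, 0, 0, 0, 0],
    [0.76, 0, 0, 0, 0],
    [0.76, 0, 0, 0, 0],
    [0.76, 0, 0, 0, 0],
    [0.76, 0, 0, 0, 0]
  ]
}}

```text
time: 11.05
tool_pos: [0.4741, -0.2959, 0.1479]
ee_rot: [0.843, 1.571, -1.497]
wrist_force: [-0.7, -1.2, 0.3]
width: 0.0231
```

```bash
python3 - <<'E'
from h import *
to([.4745,-.2955,.149])
h=np.array([.5333,-.2347]); e=at('top1',358.6,258,.068)[:2]-h; b=at('top1',407,203.5,.055)[:2]-h
A=lambda v:np.degrees(np.arctan2(v[1],v[0]))
print(np.linalg.norm(e),np.linalg.norm(b),A(e),A(b))
E
```

```text
t 11.05 tcp [ 0.4741 -0.2959  0.1479] q [-0.66  0.12  1.44 -0.    1.57  0.11] w 0.0231 F [-0.7 -1.2  0.3]
tool shift cm [-0.11  0.   -0.06] y axis deg -44.0
[[ 0.     0.719 -0.695]
 [-0.    -0.695 -0.719]
 [-1.     0.     0.   ]]
0.10110759504911773 0.10703583572105871 94.86563578518312 -3.4014012069929325
```

Request:
{"method": "carry_out", "body": {
  "targets": [
    [0.76, 0, -0.667, -0.026, 4.5],
    [0.76, 0, -0.667, -0.026, 4.5],
    [0.76, 0, -0.667, -0.026, 4.5],
    [0.76, 0, -0.667, -0.026, 4.5],
    [0.76, 0, -0.667, -0.026, 4.5],
    [0.76, 0, -0.667, -0.026, 4.5],
    [0.76, 0, -0.667, -0.026, 4.5],
    [0.76, 0, -0.667, -0.026, 4.5],
    [0.76, 0, -0.667, -0.026, 4.5],
    [0.76, 0, -0.667, -0.026, 4.5],
    [0.76, 0, -0.667, -0.026, 4.5],
    [0.76, 0, -0.667, -0.026, 4.5],
    [0.76, 0, -0.667, -0.026, 4.5],
    [0.76, 0, -0.667, -0.026, 4.5],
    [0.76, 0, -0.667, -0.026, 4.5],
    [0.76, 0, -0.667, -0.026, 4.5],
    [0.76, 0, -0.667, -0.026, 4.5],
    [0.76, 0, -0.667, -0.026, 4.5],
    [0.76, 0, -0.667, -0.026, 4.5],
    [0.76, 0, 0, 0, 0]
  ]
}}

```text
time: 13.05
tool_pos: [0.4673, -0.1804, 0.1478]
ee_rot: [0.787, 1.57, -3.044]
wrist_force: [-0.8, -0.2, -0.1]
width: 0.0227
```

Request:
{"method": "carry_out", "body": {
  "targets": [
    [0.76, 0, -0.445, -0.01, 3],
    [0.76, 0, -0.445, -0.01, 3],
    [0.76, 0, -0.3, -0.01, 2],
    [0.76, 0, -0.3, -0.01, 2],
    [0.76, 0, 0, 0, 0]
  ]
}}

```text
time: 13.55
tool_pos: [0.4775, -0.1701, 0.1478]
ee_rot: [0.788, 1.569, 3.067]
wrist_force: [-2.7, 0.4, 0.9]
width: 0.0225
```

```bash
python3 - <<'E'
from h import *
snap('top','t5'); snap('scene','s5'); o,p,R=st(); to([.5333,-.2347,.148])
d=p[:2]-[.5333,-.2347]; print(np.linalg.norm(d),np.degrees(np.arctan2(d[1],d[0])), 'F tool',R.T@o['wrist_force'])
a=cv2.resize(cv2.imread('pics/t5.png')[170:300,320:460],(560,520),interpolation=cv2.INTER_CUBIC)
cv2.imwrite('pics/t5c.png',a)
E
```

```text
t 13.65 tcp [ 0.4775 -0.1701  0.1478] q [-0.45  0.01  1.56 -0.    1.57  1.98] w 0.0228 F [-3.   0.4  1.1]
tool shift cm [-0.03 -0.04 -8.53] y axis deg -139.5
[[-0.001 -0.76  -0.65 ]
 [ 0.    -0.65   0.76 ]
 [-1.     0.001  0.001]]
0.08533227123580911 130.81239114514736 F tool [-1.11779526  2.01284304  2.21051965]
```

View pics/t5c.png

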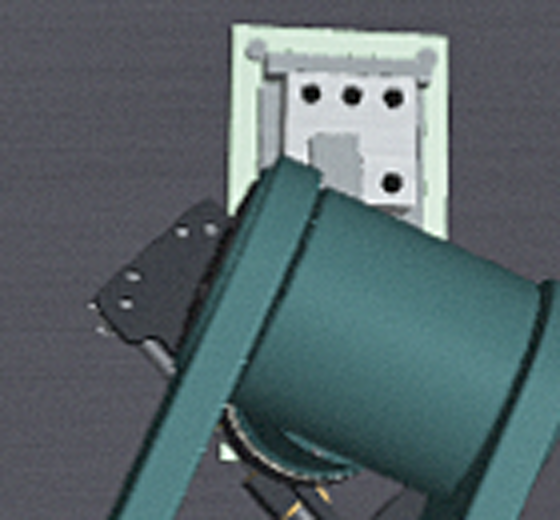

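The strap is over the block, with its tip spanning columns 310-360 against a block centre near 352. Force is only about 2 N, so it isn't at the stop yet. I'll go on.

Request:
{"method": "carry_out", "body": {
  "targets": [
    [0.76, 0, -0.3, -0.01, 2],
    [0.76, 0, -0.3, -0.01, 2],
    [0.76, 0, -0.15, 0, 1],
    [0.76, 0, -0.15, 0, 1],
    [0.76, 0, 0, 0, 0]
  ]
}}

```text
time: 14.15
tool_pos: [0.485, -0.1646, 0.1478]
ee_rot: [0.839, 1.57, 3.012]
wrist_force: [-2.9, 0.2, 1.1]
width: 0.0224
```

Request:
{"method": "carry_out", "body": {
  "targets": [
    [0.76, 0, -0.15, 0, 1],
    [0.76, 0, -0.15, 0, 1],
    [0.76, 0, 0, 0, 0]
  ]
}}

```text
time: 14.45
tool_pos: [0.4853, -0.1648, 0.1477]
ee_rot: [1.564, 1.564, -2.583]
wrist_force: [-9.1, -4.1, 2.0]
width: 0.0226
```

Motion has stopped and the force is rising: that's the hard stop. One more nudge to confirm, then I'll back off, open, rise and check.

Request:
{"method": "carry_out", "body": {
  "targets": [
    [0.76, 0, -0.2, 0, 0],
    [0.76, 0, 0, 0, 0]
  ]
}}

```text
time: 14.65
tool_pos: [0.4855, -0.1648, 0.1476]
ee_rot: [1.55, 1.56, -2.598]
wrist_force: [-13.7, -7.2, 2.5]
width: 0.0232
```

Request:
{"method": "carry_out", "body": {
  "targets": [
    [0.76, 0, 0.2, 0, 0],
    [0.7, 0, 0.3, 0, 0],
    [0.5, 0, 0, 0, 0],
    [0, 0, 0, 0, 0],
    [0, 0, 0, 0, 0],
    [0, 0, 0, 0, 0],
    [0, -2, 0, 0, 0],
    [0, -2, 0, 0, 0],
    [0, -2, 0, 0, 0],
    [0, -2, 0, 0, 0],
    [0, -2, 0, 0, 0],
    [0, 0, 0, 3, 0],
    [0, 0, 0, 3, 0],
    [0, 0, 0, 3, 0],
    [0, 0, 0, 3, 0],
    [0, 0, 0, 3, 0],
    [0, 0, 0, 3, 0],
    [0, 0, 0, 0, 0]
  ]
}}

```text
time: 16.45
tool_pos: [0.3876, -0.0105, 0.2487]
ee_rot: [-1.841, 1.569, 0.3]
wrist_force: [0.6, -1.1, -0.2]
width: 0.094
```

```bash
python3 - <<'E'
from h import *
snap('top','t6'); snap('scene','s6'); to([.5333,-.2347,.148])
a=cv2.resize(cv2.imread('pics/t6.png')[165:295,340:470],(400,400),interpolation=cv2.INTER_CUBIC)
b=cv2.resize(cv2.imread('pics/s6.png')[220:420,140:340],(400,400),interpolation=cv2.INTER_CUBIC)
cv2.imwrite('pics/c6.png',np.hstack([a,b]))
H0=np.array([.5333,-.2347,.118])
for psi in (123,126):
    n=np.array([np.cos(np.radians(psi)),np.sin(np.radians(psi)),0]);H=H0+.085*n
    for t in (1.3,1.45,1.57,1.7):
        P=[H+r*(-np.cos(t)*n+np.sin(t)*np.array([0,0,1])) for r in (0,.02,.07)]
        print(psi,t,'S',((proj('s6',P)-[140,220])*2+[400,0]).round(0).tolist(),'T',((proj('t6',P)-[340,165])*400/130).round(0).tolist())
E
```

```text
t 16.55 tcp [ 0.3889 -0.0125  0.2483] q [-0.18 -0.28  1.63 -0.    1.8   2.4 ] w 0.0941 F [0.5 0.4 0.4]
tool shift cm [ 10.07  -0.21 -26.49] y axis deg -147.5
[[ 0.002 -0.843 -0.538]
 [-0.001 -0.538  0.843]
 [-1.    -0.001 -0.001]]
123 1.3 S [[590.0, 94.0], [587.0, 78.0], [579.0, 35.0]] T [[112.0, 335.0], [122.0, 328.0], [150.0, 308.0]]
123 1.45 S [[590.0, 94.0], [587.0, 75.0], [580.0, 23.0]] T [[112.0, 335.0], [118.0, 330.0], [136.0, 317.0]]
123 1.57 S [[590.0, 94.0], [587.0, 73.0], [580.0, 15.0]] T [[112.0, 335.0], [115.0, 333.0], [125.0, 325.0]]
123 1.7 S [[590.0, 94.0], [588.0, 71.0], [581.0, 8.0]] T [[112.0, 335.0], [112.0, 335.0], [112.0, 334.0]]
126 1.3 S [[584.0, 95.0], [581.0, 79.0], [574.0, 35.0]] T [[116.0, 341.0], [126.0, 333.0], [153.0, 313.0]]
126 1.45 S [[584.0, 95.0], [581.0, 75.0], [574.0, 24.0]] T [[116.0, 341.0], [122.0, 336.0], [140.0, 323.0]]
126 1.57 S [[584.0, 95.0], [581.0, 73.0], [574.0, 16.0]] T [[116.0, 341.0], [119.0, 338.0], [129.0, 331.0]]
126 1.7 S [[584.0, 95.0], [581.0, 71.0], [574.0, 9.0]] T [[116.0, 341.0], [116.0, 341.0], [117.0, 340.0]]
```

View pics/c6.png

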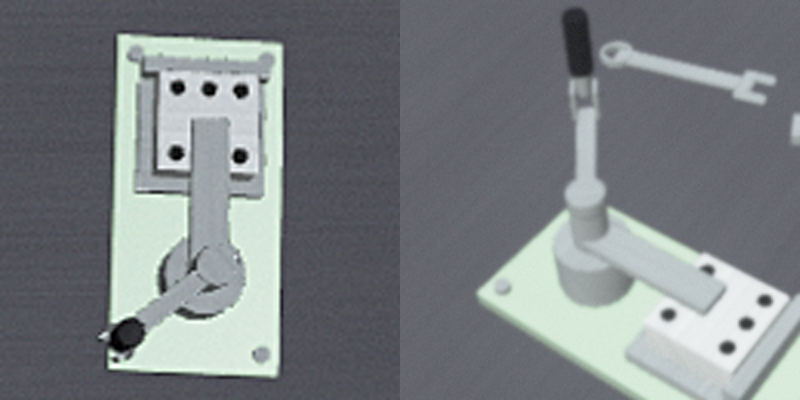

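The strap runs through the middle of the block. The handle's free end is at (127,331) in the top view and (575,12) in the scene view, against predictions of (129,331) and (574,16) for 1.57, so it's upright. The tool is clear.

```bash
python3 -c "
from bench import robot
print(robot.close_job())"
```

```text
the job is handed in; nothing more can be done
None
```

The clamp with the block now has its handle upright and its crank turned clockwise to the hard stop, with the strap lying over the middle of the block. I handed it in at about 16.6 s. The robot was clear of everything, and I never went near the empty clamp.

- **Unfolding:** On the first lift the handle slipped out of the pads at about 1.27 rad. I gripped it again and carried it to about 1.54 rad by the picture, before any cranking.
- **Cranking:** I kept the fingers loosely around the grip so that turning would not tilt the handle. At the stop the tool no longer moved while the force rose from 3 to 15 N.
- **Last check:** The final top and scene pictures put the handle at about 1.57–1.6 rad. No check disagreed. The fold angles are image estimates, good to about 0.05 rad.

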